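# Hang a glaze test tile on the tile carousel

### The arm

A 6-joint arm with a two-finger parallel gripper is mounted at the origin on the work surface. World frame = base frame: x ahead of the robot, y to its left, z up, the work surface at z = 0. Lengths are in m, angles in degrees, forces in N, time in s.
With the tool pointing down it reaches from about 0.4 to 0.825 m from the base axis. Payload 7 kg.
Tool frame: the origin (TCP) lies at the centre of the arm's flange, where the gripper is bolted on; the fingertips stand 178 mm ahead of it and the grasp point (between the pads) lies 159 mm ahead of it (r.tips_ahead is the z of the fingertips in the tool frame, in m); z points along the fingers, y is the line along which they close (so a half turn about z gives the same grasp; the last joint's range is limited). The gripper opens to 88 mm and grips with 3 to 60 N. Pads are 19 mm wide; open, the fingers measure 130 mm over their backs; the gripper's body (78 mm by 193 mm) begins 47 mm behind the grasp point.
Start: joints at [85.033, 20.546, 0.682, 0, -70.136, -16.507], TCP at [0.247, 0.628, 0.405] pointing down, gripper open.
Joint ranges: [-176.03, 176.03], [-82.01, 121.73], [-58.28, 71.71], [-173.87, 95.51], [-174.79, -0.11], [-173.66, 173.66]. Speed limits (degrees/s): [136.94, 136.94, 172.46, 180, 180, 180].

### API

Orientations are given as [roll, pitch, yaw] about the fixed x, y, z axes, in that order (R = Rz(yaw) Ry(pitch) Rx(roll)).
In Python, from plant import r gives the robot as it stands. The module is installed in compiled form; this text tells all that it offers.
- The arm moves only by the shell command python3 -m pendant 'ROWS' [FORCE]. ROWS is JSON, a list that holds one entry, the list of rows, each a list of 7 numbers: the shift along the tool's x, y, z in m, then the turn, a rotation vector about the tool's x, y, z in degrees, then the gripper command: -1 is shut, 1 is fully open, values between are in proportion. A call has 1 to 5 rows; each row is the pose to reach, as a shift and turn from the pose commanded when the call began, along the tool's axes at that moment; what a row does not reach only later rows make up. A row lasts 1/10 s, in which the tool goes at most 50 mm and 8.59 degrees, less where a joint would pass 70% of its speed; a pose out of reach is approached as far as the arm can. A call with a gripper value outside its range is refused whole. The fingers move at their own pace and stop on an object; FORCE is the grip in N (left out, the last holds). Time passes only in rows, so rows that repeat a pose let the fingers close. It gives the time, the measured TCP pose, the force, the opening and the grip force at its end, in the units of the state.
- r.get_state(): the state, without advancing time (a new reading comes with each control period).
- r.capture(name): name is "side" or "top" or "wrist"; returns the picture (400x640x3 uint8, red, green, blue); there is no depth.
- r.camera_params(name): a dict with "fx", "fy", "cx", "cy" (pixels), "R" (3x3) and "t" (3): a world point X has camera coordinates R X + t. Camera axes: x right, y down, z forward; pixel columns grow to the right and rows downward; lengths in m; the calibration is good to about 2 mm. The wrist camera is an equidistant fisheye: a pixel r from the principal point sees the ray r / f radians off the axis. A picture is of the moment at which its call begins: read the wrist's pose just before it. camera_params takes no time and is no camera call; for the wrist camera it gives the pose at the moment of the call.
- r.close_job(): hands the job in; it is judged then, once.
The state is a dict: "time_s": time; "joints": joint angles; "qd": joint speeds; "joint_torque": joint torques, N m; "tcp_pos": TCP position; "eef_rot": TCP orientation; "contact_force": force on the tool from outside, world axes, zero at the start; "moment": the same for the moment, N m; "gripper_width": finger opening in m; "gripper_force": force on a finger pad.
Only numpy, scipy, OpenCV 4.12 (cv2) and the standard library are available. Lean on these libraries where they do the work, as an engineer would, in place of code of your own. Each camera call takes 0.05 s, during which the arm holds its last target. There are 200 camera calls.

### The job

Turn the tile carousel (the wooden peg is there for that) until the empty hook stands over the pointer on the foot. Then hang the slotted test tile on that hook, slid fully home against the hook's collar and hanging free; be gentle with the tile, which chips if it is pressed hard against the carousel, and leave the other wares where they are.

Things in the scene. Friction and masses are not known exactly. Their poses are not given: they have to be found in the camera images.
- carousel: The carousel's fixed foot: dark steel disc 200 mm across, 20 mm high, with a 22 mm steel post. Origin under the centre of the disc, on the axis, on the table. Its -x axis runs to the front, where a flat pointer tab 16 mm wide sticks 32 mm out of the rim (roughly towards the robot). It does not move; the rotor and its hooks count as part of the carousel.
- rotor (a joint): Turn of the carousel's rotor about the vertical axis through the foot's origin, rad, growing counter-clockwise seen from above. 0: the empty hook stands over the pointer. It turns stiffly (about 0.35 N m of friction), stays where it is left, and can turn from -0.6 to 2.5.
- peg_top (a point): Middle of the top of the upright wooden turning peg: 16 mm across, top 255 mm above the table, 49 mm of it standing above the hub disc. It is 40 mm from the carousel's axis, right across from the empty hook.
- hook_root (a point): Root of the empty hook: centre of the outer face of its collar (20 mm disc), 85 mm from the axis, 200 mm above the table. Its frame turns with the rotor: -x outwards, z up (parallel to the foot's at joint 0). From here a stiff 6 mm steel rod runs outwards 50 mm while its centre line rises 3 mm, then turns up: its end, 60 mm out, is 9 mm higher than the root.
- hook_end (a point): Where the end of the empty hook would be if it were straight: 60 mm outwards of hook_root, 9 mm higher. But the rod is bent sideways by hand: straight in plan, it leaves the collar askew by an unreported angle of up to 0.16 rad either way, so its real end lies up to 10 mm left or right of this point, and must be seen or felt. It keeps its bend.
- hub (a point): Centre of the top of the rotor's aluminium hub disc, 104 mm across, 206 mm above the table. The rotor carries four equal hooks 90 degrees apart: one empty, three with a fixed tile of the same shape as the test tile (tops about 212 mm above the table, hook ends 145 mm from the axis).
- test_tile: The test tile, loose, upright on the board: white ceramic plate 50 mm wide (its y), 8 mm thick (its x), 90 mm high overall, on a foot 40 (x) by 50 (y) by 8 mm; same front and back. Origin under the foot's centre, z up. 65 to 125 g. It can be gripped across its width at the slot's height. It chips if pressed on the carousel with over 20 N or so.
- slot (a point): Centre of the tile's slot, 70 mm above its origin, frame as the tile's. The slot goes through the plate along x, 11 mm wide, 22 mm high (9 mm of plate above it). Hung home, the plate touches the collar (this point 4 mm outwards of hook_root) and the slot's top rests on the rod (this point about 8 mm below hook_root).
- blank_tile: Bystander: terracotta tile of the same outline without a slot, 50 x 40 x 90 mm, standing on the board. Origin under the centre of its foot.
- kiln_prop: Bystander: pale kiln prop, 36 mm across, 38 mm high, on the board. Origin under its centre.
- glaze_cup: Bystander: small blue cup, 60 mm across, 42 mm high, on the board. Origin under its centre.
- bowl_big: Bystander: blue glazed bowl, 150 mm across, 65 mm high. Origin under its centre.
- bowl_small: Bystander: white bowl, 110 mm across, 50 mm high. Origin under its centre.
- glaze_brush: Bystander: brush lying on the table. Origin under its middle.
- oxide_jar: Bystander: amber jar, 56 mm across, 70 mm high. Origin under its centre.
- ware_board: Fixed plywood board, 220 x 280 mm, 14 mm thick, on which the test tile stands. Origin under its centre.
There are look-alikes about, which are no part of the job. What is shaped like the test_tile but red or turquoise is not meant.

How it is judged:
By the outcome, as a careful person would: the job done as asked, in the order asked, and still so for the second after the job is handed in, with the robot touching nothing.
It also fails if it takes over 72 s, if anything falls off the work surface, if the arm or the gripper's body presses on something with over 40 N, if the wrist force passes 120 N, or if a joint passes its speed limit or range.

## Working session

There is one attempt and no reset: what is moved stays moved. The work goes in short steps, Python scripts to look and compute and a shell command to move; the robot and the scene stay as the last step left them, time stands still between calls to the robot, and variables do not carry over. Pictures are saved under pics/ and viewed, at most 10 in all, crops included, and the job is handed in when it is done.

```bash
mkdir -p pics; python3 - <<'E'
from plant import r
import cv2,numpy as np
s=r.get_state();print({k:np.round(v,3).tolist() for k,v in s.items()})
for n in("top","side","wrist"):
    p=r.camera_params(n);print(n,{k:np.round(v,3).tolist() for k,v in p.items()})
    cv2.imwrite(f"pics/{n}0.png",r.capture(n)[:,:,::-1])
E
```

```text
{'time_s': 0.0, 'joints': [85.034, 20.593, 0.634, -0.019, -70.137, -16.506], 'qd': [-0.042, -0.022, 0.036, 0.043, -0.029, -0.042], 'joint_torque': [-0.002, -58.271, 29.305, 6.997, 0.007, -0.0], 'tcp_pos': [0.247, 0.628, 0.404], 'eef_rot': [179.904, -0.009, -21.478], 'contact_force': [0.581, -0.772, 0.113], 'moment': [0.016, 0.034, -0.01], 'gripper_force': 0.0, 'gripper_width': 0.088}
top {'fx': 399.539, 'fy': 399.539, 'cx': 314.034, 'cy': 201.403, 'R': [[0.005, -1.0, -0.016], [-0.981, -0.002, -0.192], [0.192, 0.017, -0.981]], 't': [-0.001, 0.526, 1.091]}
side {'fx': 428.015, 'fy': 428.015, 'cx': 320.667, 'cy': 193.131, 'R': [[0.964, -0.267, -0.014], [-0.163, -0.546, -0.822], [0.212, 0.794, -0.569]], 't': [-0.513, 0.197, 1.265]}
wrist {'fx': 309.707, 'fy': 309.707, 'cx': 317.034, 'cy': 197.894, 'R': [[-0.366, -0.931, 0.001], [-0.89, 0.351, 0.292], [-0.272, 0.106, -0.957]], 't': [0.675, -0.036, 0.391]}
```

View pics/top0.png

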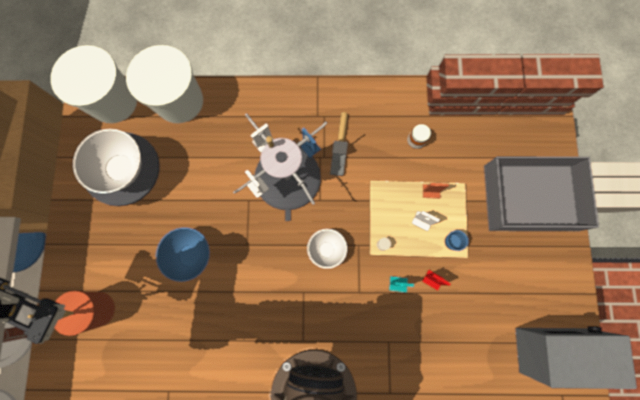

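View pics/side0.png

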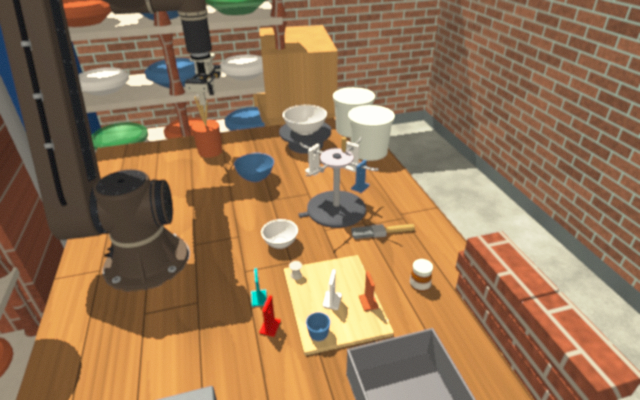

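The top view shows the carousel with its hub at about (281,157), the pointer at (288,215), the white test tile at (426,219) on the board, and the small white bowl at (327,248). The side view agrees: hub (337,158), tile (332,290). I'll enlarge these next.

```bash
python3 - <<'E'
import cv2,numpy as np
a=cv2.imread("pics/top0.png");b=cv2.imread("pics/side0.png")
f=lambda i,x,y,w,h:cv2.resize(i[y:y+h,x:x+w],(400,300),interpolation=cv2.INTER_CUBIC)
cv2.imwrite("pics/m1.png",np.vstack([np.hstack([f(a,220,105,120,120*3//4+30)if 0 else f(a,215,110,160,120),f(a,365,172,108,81)]),np.hstack([f(b,285,120,120,90),f(b,290,250,100,75)])]))
E
```

```text
(no output)
```

View pics/m1.png

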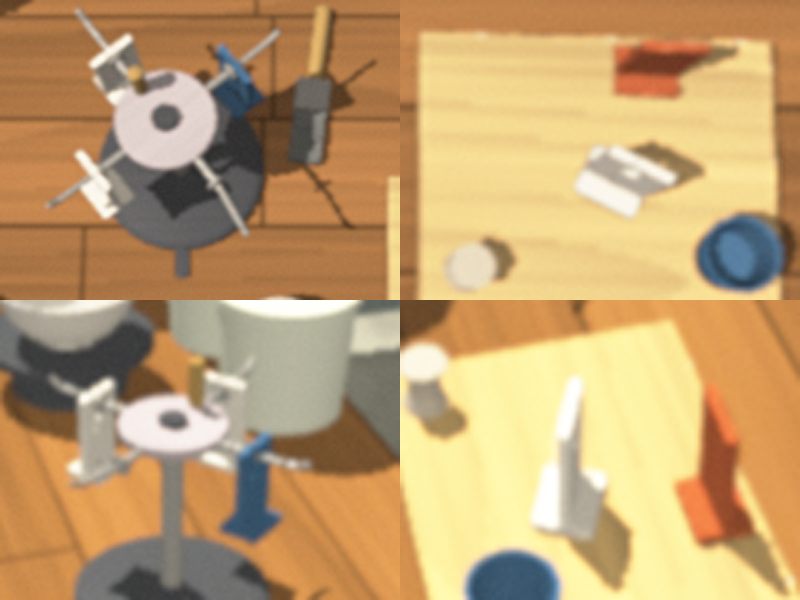

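The crops show the empty hook pointing front-right, with its end at about (313,203) in the top view. The peg is at (268,139), opposite the hook, and the pointer tip is at (288,220). The hook has to turn clockwise towards the pointer. Next I'll compute positions.

```bash
cat > h.py <<'E'
import numpy as np,cv2
from plant import r
from scipy.spatial.transform import Rotation as Ro
def ray(n,uv,p=None):
    p=p or r.camera_params(n);R=np.array(p['R']);t=np.array(p['t'])
    d=(np.array(uv,float)-[p['cx'],p['cy']])/p['fx']
    if n=='wrist':
        a=np.linalg.norm(d);d=np.r_[d/max(a,1e-9)*np.sin(a),np.cos(a)]
    else:d=np.r_[d,1]
    return -R.T@t,R.T@d
def onz(n,uv,z,p=None):
    c,d=ray(n,uv,p);return c+d*(z-c[2])/d[2]
def proj(n,X,p=None):
    p=p or r.camera_params(n);v=np.array(p['R'])@X+np.array(p['t'])
    if n=='wrist':
        q=np.linalg.norm(v[:2]);a=np.arctan2(q,v[2]);v=np.r_[v[:2]/q*a,1];w=v[:2]
    else:w=v[:2]/v[2]
    return w*p['fx']+[p['cx'],p['cy']]
def tri(obs):
    A=0;b=0
    for o in obs:
        c,d=ray(*o);d=d/np.linalg.norm(d);P=np.eye(3)-np.outer(d,d);A=A+P;b=b+P@c
    return np.linalg.solve(A,b)
def tool(X):
    "world point in tool axes relative to TCP"
    s=r.get_state();return Ro.from_euler('xyz',s['eef_rot'],degrees=True).inv().apply(np.array(X)-s['tcp_pos'])
E
python3 - <<'E'
from h import *
f=lambda n,uv,z,l:print(l,np.round(onz(n,uv,z),3))
f('top',(281.4,157.2),.206,'hub')
f('top',(268.2,139.2),.255,'peg')
f('top',(313,203.2),.209,'hookend')
f('top',(298,174),.2,'hookin')
f('top',(287.8,220.5),.02,'pointer tip')
f('top',(288,211),.02,'pointer base')
f('side',(285+172*.3,120+120*.3),.206,'hub side')
f('side',(285+197*.3,120+59*.3),.255,'peg side')
T=lambda x,y:(365+x*.27,172+y*.27)
for a in((578,185),(637,212),(600,148),(675,185)):
    print(a,np.round(onz('top',T(*a),.022),3),np.round(onz('top',T(*a),.104),3))
S=lambda x,y:(290+x*.25,250+y*.25)
for a in((572,80),(562,120+0)):print(np.round(onz('side',S(a[0]-400,a[1]+0),.104),3),a)
# silhouettes: foot side view corners
for a in((553-400,467-300),(534-400,525-300),(597-400,538-300),(605-400,478-300)):print('foot',np.round(onz('side',S(*a),.018),3))
for a in((575-400,378-300),(582-400,380-300)):print('top',np.round(onz('side',S(*a),.104),3))
f('top',(327,248),.03,'bowl')
E
```

```text
hub [0.609 0.081 0.206]
peg [0.639 0.109 0.255]
hookend [0.49  0.001 0.209]
hookin [0.567 0.039 0.2  ]
pointer tip [0.475 0.078 0.02 ]
pointer base [0.503 0.077 0.02 ]
hub side [0.61  0.082 0.206]
peg side [0.641 0.103 0.255]
(578, 185) [ 0.473 -0.595  0.022] [ 0.461 -0.554  0.104]
(637, 212) [ 0.452 -0.638  0.022] [ 0.441 -0.594  0.104]
(600, 148) [ 0.502 -0.615  0.022] [ 0.488 -0.572  0.104]
(675, 185) [ 0.473 -0.67   0.022] [ 0.461 -0.623  0.104]
[ 0.485 -0.294  0.104] (572, 80)
[ 0.469 -0.325  0.104] (562, 120)
foot [ 0.475 -0.285  0.018]
foot [ 0.449 -0.328  0.018]
foot [ 0.485 -0.349  0.018]
foot [ 0.505 -0.303  0.018]
top [ 0.487 -0.293  0.104]
top [ 0.491 -0.296  0.104]
bowl [ 0.395 -0.036  0.03 ]
```

```bash
python3 -m pendant '[[[0.2,0.12,-0.06,0,0,0,1],[0.2,0.12,-0.06,0,0,0,1],[0.2,0.12,-0.06,0,0,0,1],[0.2,0.12,-0.06,0,0,0,1],[0.2,0.12,-0.06,0,0,0,1]]]' 
python3 -m pendant '[[[0.2,0.12,0,0,0,0,1],[0.2,0.12,0,0,0,0,1],[0.2,0.12,0,0,0,0,1],[0.2,0.12,0,0,0,0,1],[0.2,0.12,0,0,0,0,1]]]'
python3 -m pendant '[[[0.157,0.102,0,0,0,-41.5,1],[0.157,0.102,0,0,0,-41.5,1],[0.157,0.102,0,0,0,-41.5,1],[0.157,0.102,0,0,0,-41.5,1],[0.157,0.102,0,0,0,-41.5,1]]]'
python3 - <<'E'
from h import *
p=r.camera_params('wrist');cv2.imwrite('pics/w1.png',r.capture('wrist')[:,:,::-1])
print(r.get_state())
print(p,np.array(proj('wrist',np.array([.640,.106,.255]),p)),proj('wrist',np.array([.609,.081,.206]),p))
E
```

```text
time_s: 0.65
tcp_pos: [0.3903, 0.4411, 0.4654]
eef_rot: [-180.0, -0.0, -21.5]
contact_force: [1.0, 0.5, 0.1]
gripper_width: 0.0879
gripper_force: 0.0
time_s: 1.15
tcp_pos: [0.5327, 0.2557, 0.4646]
eef_rot: [180.0, 0.0, -21.5]
contact_force: [0.1, 0.7, 0.1]
gripper_width: 0.0881
gripper_force: 0.0
time_s: 1.65
tcp_pos: [0.6424, 0.1018, 0.4634]
eef_rot: [180.0, 0.1, 19.5]
contact_force: [-0.2, -0.3, -0.1]
gripper_width: 0.0877
gripper_force: 0.0
{'time_s': 1.7, 'joints': array([ 2.63083005e+01,  1.65499248e+01,  2.55767118e+00,  1.13547786e-03,
       -7.61165893e+01,  8.37540285e+01]), 'qd': array([  2.89815393,  -1.32285645,  -1.06466193,  -0.53683691,
         0.1255304 , -19.15415556]), 'joint_torque': array([ -1.50668275, -53.75371099,  30.78385592,   7.35445127,
         0.06949431,  -1.59770563]), 'tcp_pos': array([0.64153486, 0.10321597, 0.46344573]), 'eef_rot': array([1.79987063e+02, 1.08076969e-01, 2.00625903e+01]), 'contact_force': array([-0.60110053,  0.61748415, -0.05367873]), 'moment': array([-0.09326574, -0.02749033,  0.01430581]), 'gripper_force': 0.0, 'gripper_width': 0.087336201216897}
{'fx': 309.70691628693146, 'fy': 309.70691628693146, 'cx': 317.033962008352, 'cy': 197.89371305340794, 'R': array([[ 3.33689309e-01, -9.42682957e-01,  5.36614861e-04],
       [-9.01299760e-01, -3.18873642e-01,  2.93220639e-01],
       [-2.76242987e-01, -9.83282432e-02, -9.56044648e-01]]), 't': array([-0.1188195 ,  0.55790236,  0.63448734])} [309.3851416  231.30480004] [326.60159711 249.05736715]
```

View pics/w1.png

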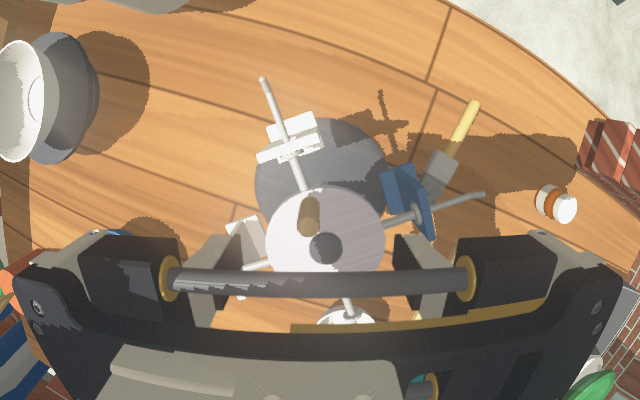

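The wrist view shows the peg at about (308,215) with its top where I predicted it, (309,231). The hub is at (325,248) against a predicted (327,249). So I'll descend, grip the peg, and swing it along the arc.

```bash
python3 -m pendant '[[[0,0,0.035,0,0,0,1],[0,0,0.062,0,0,0,1],[0,0,0.062,0,0,0,1],[0,0,0.062,0,0,0,-1],[0,0,0.062,0,0,0,-1]]]' 25
python3 -m pendant '[[[0,0,0,0,0,0,-1],[0,0,0,0,0,0,-1],[0,0,0,0,0,0,-1],[0,0,0,0,0,0,-1]]]'
```

```text
time_s: 2.2
tcp_pos: [0.6406, 0.1065, 0.4047]
eef_rot: [180.0, -0.2, 19.4]
contact_force: [1.0, -0.2, 0.8]
gripper_width: 0.0769
gripper_force: 0.0
time_s: 2.6
tcp_pos: [0.6402, 0.106, 0.403]
eef_rot: [-180.0, -0.0, 19.4]
contact_force: [0.3, -0.2, 0.0]
gripper_width: 0.0452
gripper_force: 0.0
```

```bash
python3 -m pendant '[[[0,0,0,0,0,0,-1],[0,0,0,0,0,0,-1],[0,0,0,0,0,0,-1],[0,0,0,0,0,0,-1],[0,0,0,0,0,0,-1]]]'
```

```text
time_s: 3.1
tcp_pos: [0.6402, 0.1066, 0.4026]
eef_rot: [-179.9, -0.0, 19.4]
contact_force: [0.4, 5.3, 0.5]
gripper_width: 0.0152
gripper_force: 25.0
```

```bash
python3 -m pendant '[[[0.0014,0.005,0,0,0,7.5,-1],[0.0021,0.0102,0,0,0,15,-1],[0.0021,0.0154,0,0,0,22.5,-1],[0.0015,0.0206,0,0,0,30,-1],[0.0001,0.0258,0,0,0,37.7,-1]]]'
python3 -m pendant '[[[0,0,0,0,0,0,-1],[0,0,0,0,0,0,-1],[0,0,0,0,0,0,-1]]]'
python3 - <<'E'
from h import *
p=r.camera_params('wrist');cv2.imwrite('pics/w2.png',r.capture('wrist')[:,:,::-1])
a=r.capture('top')[:,:,::-1];cv2.imwrite('pics/top2.png',a)
cv2.imwrite('pics/c2.png',cv2.resize(a[110:230,215:375],(800,600),interpolation=cv2.INTER_CUBIC))
E
```

```text
time_s: 3.6
tcp_pos: [0.6487, 0.083, 0.4026]
eef_rot: [-179.9, 0.0, -18.6]
contact_force: [-4.3, 10.3, 3.1]
gripper_width: 0.0156
gripper_force: 25.0
time_s: 3.9
tcp_pos: [0.6487, 0.0822, 0.4026]
eef_rot: [-180.0, 0.0, -18.3]
contact_force: [-2.3, 4.8, 0.7]
gripper_width: 0.0156
gripper_force: 25.0
```

View pics/c2.png

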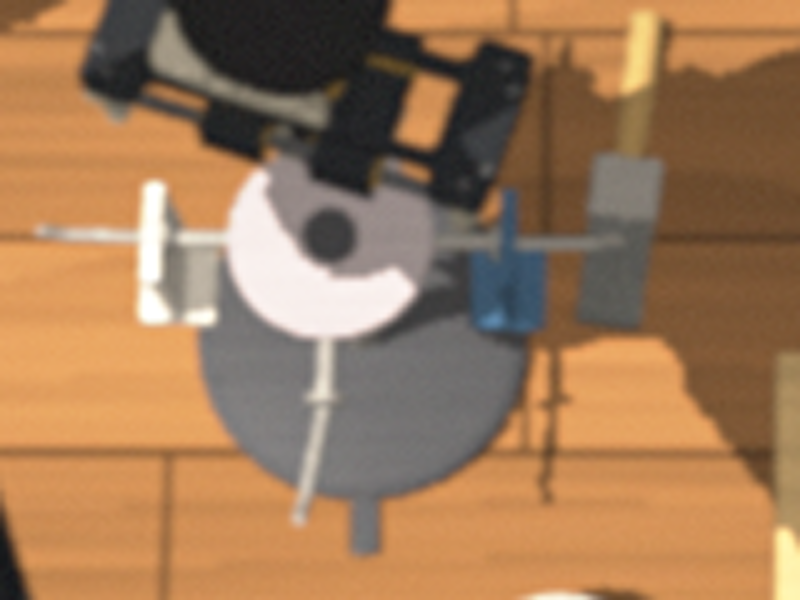

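The rotor has turned. In the crop the empty hook's collar is at (320,397) and its bent rod ends at (299,520). The pointer tip is at (367,552), the hub at (329,236), and the side hooks end at (40,232) and (615,241). Next I'll measure the angle.

```bash
python3 - <<'E'
from h import *
C=lambda x,y:(215+x/5,110+y/5)
w=lambda x,y,z:onz('top',C(x,y),z)[:2]
hub=w(329,236,.206);ptr=w(366,550,.02);pb=w(365,499,.02)
col=w(321,397,.2);end=w(299,519,.209);L=w(40,232,.209);R_=w(615,241,.209);Lr=w(228,238,.2);Rr=w(437,241,.2)
d=cv2.imread('pics/top2.png')
for n,v in dict(hub=hub,ptr=ptr,pb=pb,col=col,end=end,L=L,R=R_,Lr=Lr,Rr=Rr).items():
    q=v-hub;print(n,np.round(v,4),'r',round(np.linalg.norm(q),4),'ang',round(np.degrees(np.arctan2(q[1],q[0]))%360,2))
q=L-R_;print('LR',np.degrees(np.arctan2(q[1],q[0])))
q=Lr-Rr;print('LRroot',np.degrees(np.arctan2(q[1],q[0])))
# foot axis: disc centre at z=.02: edges 199..528 in x at rows ~ 
for v in ((199,380),(528,340),(365,499)):print('disc',w(*v,.02),np.linalg.norm(w(*v,.02)-hub))
E
```

```text
hub [0.6089 0.0826] r 0.0 ang 0.0
ptr [0.4766 0.0764] r 0.1324 ang 182.7
pb [0.5068 0.0775] r 0.1023 ang 182.87
col [0.5271 0.0855] r 0.0819 ang 178.01
end [0.4639 0.0939] r 0.1454 ang 175.55
L [0.61   0.2282] r 0.1456 ang 89.56
R [ 0.6054 -0.0613] r 0.1439 ang 268.61
Lr [0.6097 0.1346] r 0.0519 ang 89.11
Rr [0.6082 0.0284] r 0.0542 ang 269.22
LR 89.08807448855195
LRroot 89.16704812058013
disc [0.57816154 0.17737669] 0.09960791986130366
disc [ 0.60286419 -0.01771833] 0.10052912617515576
disc [0.50677523 0.07750302] 0.10225119564808043
```

View pics/w2.png

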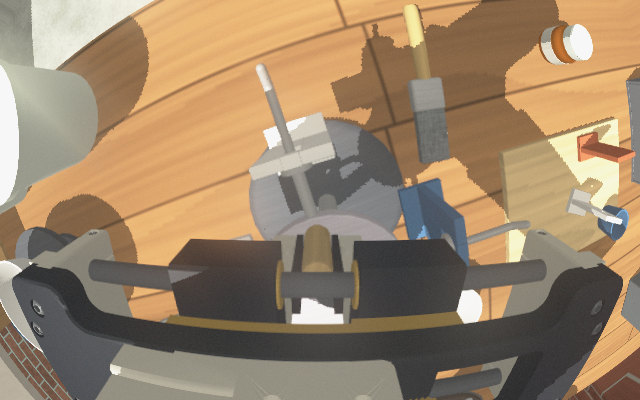

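The wrist view shows the peg gripped at (317,250). Going by the side hooks, the rotor stands at about 179.1°, while the pointer is at about 182.5°. So I'll turn it back 3.5°, release, rise, and check.

```bash
python3 -m pendant '[[[-0.0004,-0.0012,0,0,0,-1.8,-1],[-0.0008,-0.0023,0,0,0,-3.5,-1],[-0.0008,-0.0023,0,0,0,-3.5,-1]]]'
python3 - <<'E'
from h import *
a=r.capture('top')[:,:,::-1];cv2.imwrite('pics/top3.png',a)
g=cv2.cvtColor(a,cv2.COLOR_BGR2GRAY)
big=cv2.resize(a[110:230,215:375],(800,600),interpolation=cv2.INTER_CUBIC)
cv2.imwrite('pics/c3.png',big)
E
```

```text
time_s: 4.3
tcp_pos: [0.6487, 0.0838, 0.4026]
eef_rot: [180.0, 0.0, -14.7]
contact_force: [-2.0, -0.5, 0.5]
gripper_width: 0.0154
gripper_force: 25.0
```

View pics/c3.png

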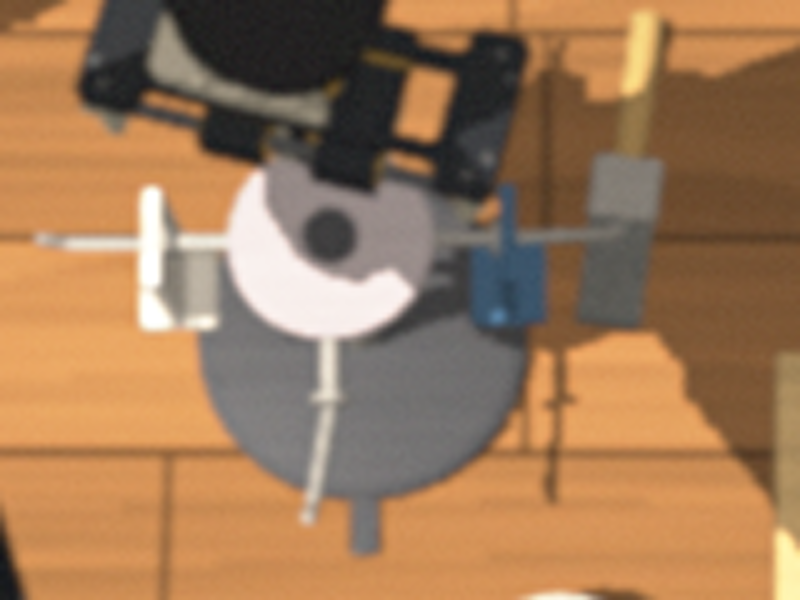

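The left hook end is now at (40,240), the right one at (615,233), and the collar at (326,397). That is about 1.6° gained, with roughly 1.8° to go, so part of the motion was lost to compliance.

```bash
python3 -m pendant '[[[-0.0003,-0.001,0,0,0,-1,-1],[-0.0005,-0.0020,0,0,0,-2,-1],[-0.0005,-0.0020,0,0,0,-2,-1],[-0.0005,-0.0020,0,0,0,-2,-1]]]'
python3 -m pendant '[[[0,0,0,0,0,0,-0.4],[0,0,0,0,0,0,-0.4],[0,0,0,0,0,0,-0.4]]]'
python3 -m pendant '[[[0,0,-0.03,0,0,0,-0.4],[0,0,-0.07,0,0,0,-0.2],[-0.05,0,-0.1,0,0,0,1],[-0.1,0,-0.1,0,0,0,1],[-0.15,0,-0.1,0,0,0,1]]]'
python3 - <<'E'
from h import *
a=r.capture('top')[:,:,::-1];cv2.imwrite('pics/top4.png',a)
b=r.capture('side')[:,:,::-1];cv2.imwrite('pics/side4.png',b)
p=r.camera_params('wrist')
w=r.capture('wrist')[:,:,::-1];cv2.imwrite('pics/w4.png',w)
import pickle;pickle.dump(p,open('p4.pkl','wb'))
f=lambda i,x,y,W,H,s:cv2.resize(i[y:y+H,x:x+W],s,interpolation=cv2.INTER_CUBIC)
cv2.imwrite('pics/m4.png',np.hstack([f(a,215,130,120,95,(480,380)),cv2.resize(w,(320,200)).repeat(1,0) if 0 else f(w,0,0,0+320,380,(320,380))]))
for n,X in dict(hub=[.6085,.0825,.206],col=[.5235,.079,.2],end=[.4635,.087,.209],ptr=[.4766,.0764,.02],tile=[.478,-.316,.104]).items():print(n,proj('wrist',np.array(X),p))
E
```

```text
time_s: 4.75
tcp_pos: [0.6487, 0.0857, 0.4025]
eef_rot: [179.9, 0.0, -12.8]
contact_force: [-2.3, -3.7, 0.2]
gripper_width: 0.0152
gripper_force: 25.0
time_s: 5.05
tcp_pos: [0.6492, 0.0866, 0.4028]
eef_rot: [-180.0, -0.1, -12.8]
contact_force: [0.5, 0.1, 0.6]
gripper_width: 0.0257
gripper_force: 0.0
time_s: 5.55
tcp_pos: [0.5087, 0.1181, 0.5034]
eef_rot: [-179.9, -0.1, -12.8]
contact_force: [-1.3, 0.8, 0.0]
gripper_width: 0.0531
gripper_force: 0.0
hub [332.17991478  75.24811974]
col [354.80663773 164.72254973]
end [359.14104608 228.16268066]
ptr [348.84672605 171.85040845]
tile [582.60779385 137.05311116]
```

```bash
python3 - <<'E'
import cv2,numpy as np
a=cv2.imread('pics/top4.png');w=cv2.imread('pics/w4.png')
f=lambda i,x,y,W,H,s:cv2.resize(i[y:y+H,x:x+W],s,interpolation=cv2.INTER_CUBIC)
# wrist full (with tile at right) scale1 cropped 200..640, top crop x5
top=f(a,215,130,160,60,(800,300)); 
wr=f(w,240,40,200,150,(400,300)); wt=f(w,500,60,140,105,(400,300))
cv2.imwrite('pics/m5.png',np.vstack([top,np.hstack([wr,wt])]))
E
```

```text
(no output)
```

View pics/m5.png

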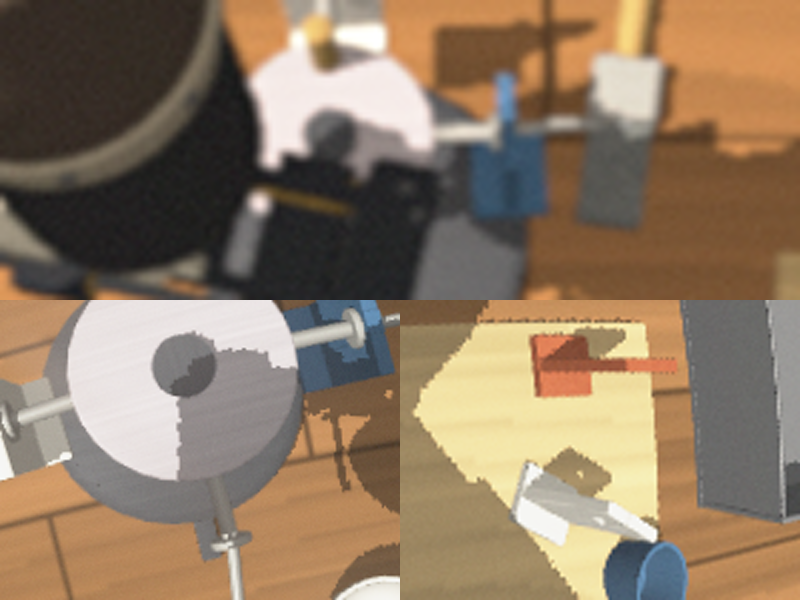

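In the wrist crop the side collars are at (8,120) and (354,27), the empty hook's collar is at (227,238), and part of the pointer shows at (205,240). The peg top in the top-view crop is at (320,25). The tile's top edge is visible in the right-hand crop. Now for the angles.

```bash
python3 - <<'E'
from h import *
import pickle;p=pickle.load(open('p4.pkl','rb'))
W=lambda x,y,z:onz('wrist',(240+x/2,40+y/2),z,p)[:2]
an=lambda q:round(np.degrees(np.arctan2(q[1],q[0]))%360,2)
hub=W(184,65,.206);L=W(8,120,.2);R_=W(354,28,.2);C=W(227,238,.2)
# hub disc by edges
print('hub',hub,'L',L,'R',R_,'C',C,'LR',an(L-R_)+90,'rL',np.linalg.norm(L-hub),np.linalg.norm(R_-hub),'C ang',an(C-hub),an(C-(L+R_)/2))
peg=onz('top',(215+320/5,130+25/5),.255)[:2];print('peg',peg,an(peg-np.array([.6088,.0825]))+180)
# hub and pointer edges in wrist
print('ptr corners',W(197,258,.02),W(213,258,.02))
for X in([.4766,.0844,.02],[.4766,.0684,.02],[.5088,.0854,.02]):print((proj('wrist',np.array(X),p)-[240,40])*2)
# tile in wrist right crop: scale 400/140, offset(500,60)
T=lambda x,y,z:onz('wrist',(500+(x-400)*.35,60+(y-300)*.35),z,p).round(4)
print('foot',T(527,462,.022),T(513,515,.022),T(566,545,.022))
print('top',T(608,503,.104),T(657,540,.104),T(640,515,.104))
E
```

```text
hub [0.61097255 0.08211113] L [0.60602504 0.16563534] R [ 6.15555051e-01 -5.46107618e-04] C [0.52910291 0.07914977] LR 183.28 rL 0.0836706149642178 0.08278416218207138 C ang 182.07 182.38
peg [0.6494903  0.08307233] 180.81
ptr corners [0.48437603 0.0910759 ] [0.48175506 0.07906052]
[207.53499422 265.86752293]
[227.83602659 261.54470684]
[197.73866483 225.6193694 ]
foot [ 0.5066 -0.2977  0.022 ] [ 0.4746 -0.2815  0.022 ] [ 0.4483 -0.3298  0.022 ]
top [ 0.4908 -0.2908  0.104 ] [ 0.4637 -0.3362  0.104 ] [ 0.4805 -0.32    0.104 ]
```

```bash
python3 - <<'E'
from h import *
res=[]
for f in('top0','top2','top3'):
    a=cv2.imread(f'pics/{f}.png').astype(int)
    d=(a[:,:,2]-a[:,:,0])  # steel: low R-B
    for y in range(212,220):
        row=d[y,276:301].astype(float);bg=np.median(np.r_[row[:6],row[-6:]]);m=np.clip(bg-row,0,None);m[m<15]=0
        res.append((y,(m*np.arange(276,301)).sum()/m.sum()))
res=np.array(res);P=np.array([onz('top',(c,y),.02) for y,c in res])
k=np.polyfit(P[:,0],P[:,1],1);print('line yaw',np.degrees(np.arctan(k[0])),'y at .6088:',np.polyval(k,.6088),'at .49',np.polyval(k,.49),'rms',np.std(P[:,1]-np.polyval(k,P[:,0])))
E
python3 -m pendant '[[[-0.08,0.02,0.02,0,0,0,1],[-0.08,0.02,0.02,0,0,0,1],[-0.08,0.02,0.02,0,0,0,1],[-0.08,0.02,0.02,0,0,0,1]]]'
python3 - <<'E'
from h import *
import pickle
p=r.camera_params('wrist');w=r.capture('wrist')[:,:,::-1];cv2.imwrite('pics/w5.png',w)
a=r.capture('top')[:,:,::-1];cv2.imwrite('pics/top5.png',a)
pickle.dump(p,open('p5.pkl','wb'))
for n,X in dict(hub=[.6085,.0825,.206],col=[.5235,.079,.2],end=[.4635,.087,.209],ptr=[.4766,.0764,.02],tile=[.478,-.316,.104]).items():print(n,proj('wrist',np.array(X),p))
E
```

```text
line yaw 12.161585875798453 y at .6088: 0.10528757677059022 at .49 0.07968546862946431 rms 0.0018442829355714392
time_s: 6.1
tcp_pos: [0.4275, 0.1163, 0.4832]
eef_rot: [-179.9, -0.1, -12.7]
contact_force: [0.6, -0.3, 0.7]
gripper_width: 0.087
gripper_force: 0.0
hub [309.4773496  -12.45629117]
col [336.10446067  81.00827771]
end [342.73258068 153.13322422]
ptr [337.45929795 122.97231918]
tile [586.86796089  89.05223503]
```

```bash
python3 - <<'E'
import cv2,numpy as np
w=cv2.imread('pics/w5.png');a=cv2.imread('pics/top5.png')
f=lambda i,x,y,W,H,s:cv2.resize(i[y:y+H,x:x+W],s,interpolation=cv2.INTER_CUBIC)
cv2.imwrite('pics/m6.png',np.hstack([f(w,280,20,100,150,(400,600)),f(a,245,125,80,120,(400,600))]))
E
```

```text
(no output)
```

View pics/m6.png

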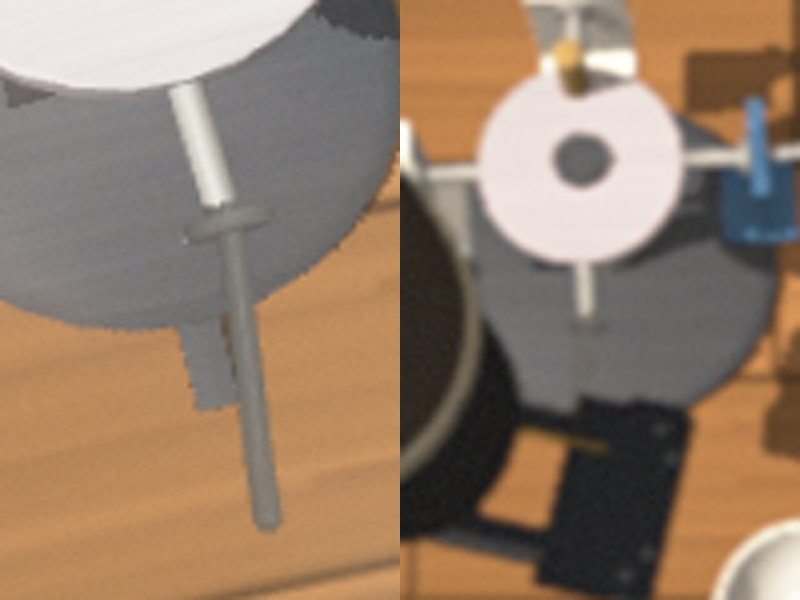

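The wrist crop shows the pointer's tip corners at (197,410) and (238,403), with its base centred at (201,328). The arm runs from (186,88) to the collar at (228,220), and the rod from (231,237) to its end at (267,525). In the top crop the peg is at (170,53), the hub at (183,160) and the collar at (188,320).

```bash
python3 - <<'E'
from h import *
import pickle;p=pickle.load(open('p5.pkl','rb'))
an=lambda q:round(np.degrees(np.arctan2(q[1],q[0]))%360,2)
W=lambda x,y,z:onz('wrist',(280+x/4,20+y/4),z,p)[:2]
T=lambda x,y,z:onz('top',(245+x/5,125+y/5),z)[:2]
tip=W(217.5,406.5,.02);b=W(201,328,.02);print('ptr',tip,b,an(tip-b))
print('ptr edges',an(W(197,410,.02)-W(180,330,.02)),an(W(238,403,.02)-W(222,325,.02)))
a0=W(187,88,.2);a1=W(218,205,.2);c=W(229,222,.2);e=W(267,526,.209);rr=W(232,240,.2)
print('arm',a0,a1,an(a1-a0),'col',c,'rod',rr,e,an(e-c),an(e-rr))
hub=T(183,160,.206);print('top: hub',hub,'peg',T(170,53,.255),'col',T(188,320,.2),an(T(188,320,.2)-hub),'arm',an(T(186,317,.2)-T(184,263,.2)),an(hub-T(170,53,.255)))
print('L/R arms',an(T(15,173,.2)-T(400,150,.205)), 'LRroots',an(T(75,172,.2)-T(285,159,.2)))
E
```

```text
ptr [0.4794149  0.08028003] [0.50810665 0.07994189] 179.32
ptr edges 179.34 179.16
arm [0.5582069 0.0791602] [0.53195283 0.07847978] 181.48 col [0.52791537 0.07703324] rod [0.52401912 0.0772616 ] [0.46413689 0.08345123] 174.25 174.1
top: hub [0.60942357 0.0806214 ] peg [0.64796173 0.08303837] col [0.52811116 0.07699154] 182.56 arm 183.25 183.59
L/R arms 93.11 LRroots 93.71
```

The two views disagree by about a degree. I'll measure foot-disc centre and pointer in the same plane and view, so calibration bias cancels.

```bash
python3 - <<'E'
from h import *
import pickle
from scipy.optimize import least_squares
from scipy.ndimage import map_coordinates
p5=pickle.load(open('p5.pkl','rb'));pt=r.camera_params('top')
def sat(f): 
    a=cv2.imread(f).astype(float);return a[:,:,2]-a[:,:,0]
def samp(S,n,p,P): 
    uv=np.array([proj(n,np.r_[q,.02],p) for q in P]);return map_coordinates(S,[uv[:,1],uv[:,0]],order=1)
for f,n,p in(('w5','wrist',p5),('top2','top',pt),('top3','top',pt)):
    S=sat(f'pics/{f}.png');c=np.array([.608,.0815])
    for it in range(3):
        pts=[];rs=np.arange(.09,.111,.0005)
        for a in np.radians(np.r_[125:172:2,190:236:2]):
            u=np.array([np.cos(a),np.sin(a)]);v=samp(S,n,p,c+rs[:,None]*u);v=cv2.GaussianBlur(v[None],(9,1),1.5)[0]
            if v[0]<35 and v[-1]>50: pts.append(c+u*rs[np.argmax(np.gradient(v))])
        pts=np.array(pts);s=least_squares(lambda x:np.hypot(*(pts-x).T)-.1,c,loss='soft_l1',f_scale=.0005);c=s.x
    ang=[];ed=[]
    for R_ in np.arange(.106,.129,.002):
        aa=np.radians(np.arange(170,194,.1));v=samp(S,n,p,c+R_*np.c_[np.cos(aa),np.sin(aa)]);v=cv2.GaussianBlur(v[None],(21,1),4)[0];g=np.gradient(v)
        i,j=np.argmin(g),np.argmax(g);ang.append((np.degrees(aa[i]+aa[j])/2,(aa[j]-aa[i])*R_*1e3))
    ang=np.array(ang);ok=abs(ang[:,1]-16)<2.5
    print(f,'centre',c.round(4),len(pts),'ptr',np.median(ang[ok,0]),ok.sum(),ang.round(1).tolist())
E
```

```text
w5 centre [0.6112 0.0826] 46 ptr nan 0 [[184.4, 27.8], [184.3, 27.5], [184.2, 27.6], [184.0, 27.8], [183.9, 26.9], [183.8, 26.7], [183.6, 26.6], [183.6, 26.4], [183.4, 26.2], [183.4, 26.2], [183.3, 25.7], [183.2, 25.5]]
top2 centre [0.6074 0.0811] 45 ptr 181.19999999999936 12 [[181.2, 17.4], [181.2, 17.3], [181.2, 17.7], [181.2, 17.6], [181.2, 17.5], [181.2, 17.4], [181.2, 17.3], [181.2, 17.6], [181.2, 17.5], [181.2, 17.3], [181.2, 17.6], [181.2, 17.4]]
top3 centre [0.6073 0.0811] 46 ptr 181.19999999999936 12 [[181.2, 17.4], [181.2, 17.3], [181.2, 17.3], [181.2, 17.6], [181.2, 17.5], [181.2, 17.4], [181.2, 17.3], [181.2, 17.4], [181.2, 17.2], [181.2, 17.3], [181.2, 17.6], [181.2, 17.4]]
  return _methods._mean(a, axis=axis, dtype=dtype,
  ret = ret.dtype.type(ret / rcount)
```

The foot's yaw comes out clean at 181.2° (top view), and the wrist view agrees at about 181.0°. Now the rotor's arms, the same way.

```bash
python3 - <<'E'
from h import *
import pickle
from scipy.optimize import least_squares
from scipy.ndimage import map_coordinates
p5=pickle.load(open('p5.pkl','rb'));p4=pickle.load(open('p4.pkl','rb'));pt=r.camera_params('top')
def samp(S,n,p,P,z):
    uv=np.array([proj(n,np.r_[q,z],p) for q in P]);return map_coordinates(S,[uv[:,1],uv[:,0]],order=1)
for f,n,p in(('top5','top',pt),('top3','top',pt),('w5','wrist',p5),('w4','wrist',p4)):
    S=cv2.imread(f'pics/{f}.png').astype(float).mean(2);c=np.array([.6085,.082])
    rs=np.arange(.045,.0595,.0005)
    for it in range(3):
        pts=[]
        for a in np.radians(np.r_[100:170:3,195:255:3]):
            u=np.array([np.cos(a),np.sin(a)]);v=cv2.GaussianBlur(samp(S,n,p,c+rs[:,None]*u,.206)[None],(9,1),1.5)[0];g=np.gradient(v)
            if -g.min()>5: pts.append(c+u*rs[np.argmin(g)])
        pts=np.array(pts);c=least_squares(lambda x:np.hypot(*(pts-x).T)-.052,c,loss='soft_l1',f_scale=.0005).x
    out=[]
    for base in(92,182,272):
        o=[]
        for R_ in np.arange(.058,.074,.002):
            aa=np.radians(np.arange(base-9,base+9,.1));v=cv2.GaussianBlur(samp(S,n,p,c+R_*np.c_[np.cos(aa),np.sin(aa)],.2)[None],(21,1),4)[0]
            g=np.gradient(v);i,j=np.argmax(g),np.argmin(g)
            if 4<(aa[j]-aa[i])*R_*1e3<14:o.append(np.degrees(aa[i]+aa[j])/2)
        out.append((len(o),np.round(np.median(o),2) if o else 0))
    print(f,c.round(4),len(pts),out)
E
```

```text
top5 [0.6085 0.0833] 44 [(8, np.float64(92.22)), (8, np.float64(182.52)), (8, np.float64(274.8))]
top3 [0.6084 0.0835] 40 [(8, np.float64(89.82)), (8, np.float64(179.72)), (8, np.float64(271.73))]
w5 [0.6111 0.0831] 40 [(6, np.float64(90.62)), (8, np.float64(183.35)), (0, 0)]
w4 [0.6118 0.0831] 36 [(7, np.float64(94.6)), (3, np.float64(184.2)), (8, np.float64(272.75))]
```

Averaged, the rotor is about +1.8° past the pointer. I'll re-grip the peg and ease it back about 1.25 mm.

```bash
python3 -m pendant '[[[0.2226,-0.0176,0,0,0,0,1],[0.2226,-0.0176,0,0,0,0,1],[0.2226,-0.0176,0,0,0,0,1],[0.2226,-0.0176,0,0,0,0,0.2],[0.2226,-0.0176,0,0,0,0,-0.4]]]' 25
python3 -m pendant '[[[0,0,0.04,0,0,0,-0.3],[0,0,0.08,0,0,0,-0.3],[0,0,0.081,0,0,0,-0.3],[0,0,0.081,0,0,0,-1],[0,0,0.081,0,0,0,-1]]]'
python3 -m pendant '[[[0,0,0,0,0,0,-1],[0,0,0,0,0,0,-1],[0,0,0,0,0,0,-1],[0,0,0,0,0,0,-1]]]'
```

```text
time_s: 6.7
tcp_pos: [0.6532, 0.0826, 0.4797]
eef_rot: [179.9, 0.1, -12.9]
contact_force: [-0.1, 0.4, 0.5]
gripper_width: 0.0767
gripper_force: 0.0
time_s: 7.2
tcp_pos: [0.6494, 0.0839, 0.4039]
eef_rot: [-179.9, -0.2, -12.8]
contact_force: [-0.3, 0.3, 0.6]
gripper_width: 0.0375
gripper_force: 0.0
time_s: 7.6
tcp_pos: [0.6486, 0.0846, 0.4033]
eef_rot: [-179.9, -0.2, -12.8]
contact_force: [0.7, 5.4, 4.7]
gripper_width: 0.0154
gripper_force: 25.0
```

```bash
python3 -m pendant '[[[0,0.0008,0,0,0,0.9,-1],[0,0.0016,0,0,0,1.8,-1],[0,0.0016,0,0,0,1.8,-1],[0,0.0016,0,0,0,1.8,-1]]]'
python3 - <<'E'
from h import *
print(r.get_state()['tcp_pos'],r.get_state()['contact_force'])
a=r.capture('top')[:,:,::-1];cv2.imwrite('pics/top6.png',a)
from scipy.ndimage import map_coordinates
pt=r.camera_params('top')
def samp(S,P,z):
    uv=np.array([proj('top',np.r_[q,z],pt) for q in P]);return map_coordinates(S,[uv[:,1],uv[:,0]],order=1)
for f in('top3','top5','top6'):
    S=cv2.imread(f'pics/{f}.png').astype(float).mean(2);c=np.array([.6085,.0833]);out=[]
    for base in(92,182,272):
        o=[]
        for R_ in np.arange(.058,.074,.002):
            aa=np.radians(np.arange(base-9,base+9,.1));v=cv2.GaussianBlur(samp(S,c+R_*np.c_[np.cos(aa),np.sin(aa)],.2)[None],(21,1),4)[0]
            g=np.gradient(v);i,j=np.argmax(g),np.argmin(g)
            if 4<(aa[j]-aa[i])*R_*1e3<14:o.append(np.degrees(aa[i]+aa[j])/2)
        out.append((len(o),np.round(np.median(o),2) if o else 0))
    print(f,out)
E
```

```text
time_s: 8.0
tcp_pos: [0.6485, 0.0835, 0.4033]
eef_rot: [-179.8, -0.2, -14.5]
contact_force: [1.6, 6.7, 5.4]
gripper_width: 0.0156
gripper_force: 25.0
[0.64848097 0.0834593  0.40329466] [1.60294469 6.70818222 5.38536294]
top3 [(8, np.float64(89.9)), (8, np.float64(179.55)), (8, np.float64(271.88))]
top5 [(8, np.float64(92.2)), (8, np.float64(182.57)), (8, np.float64(274.8))]
top6 [(8, np.float64(90.62)), (8, np.float64(180.62)), (8, np.float64(272.48))]
```

The mean is now 181.2°, against the pointer's 181.1–181.2°. So I'll release, back off, and re-measure rotor and rod numerically.

```bash
python3 -m pendant '[[[0,0,0,0,0,0,-0.4],[0,0,0,0,0,0,-0.4],[0,0,0,0,0,0,-0.4],[0,0,-0.03,0,0,0,-0.4],[0,0,-0.08,0,0,0,0]]]'
python3 -m pendant '[[[-0.22,-0.02,0,0,0,0,1],[-0.22,-0.02,0,0,0,0,1],[-0.22,-0.02,0,0,0,0,1],[-0.22,-0.02,0,0,0,0,1],[-0.22,-0.02,0,0,0,0,1]]]'
python3 -m pendant '[[[0,-0.10,0,0,0,0,1],[0,-0.10,0,0,0,0,1],[0,-0.10,0,0,0,0,1],[0,-0.10,0,0,0,0,1]]]' >/dev/null
cat > rod.py <<'E'
from h import *
from scipy.ndimage import map_coordinates
def meas(f,n,p,c,rz=lambda s:.2+.06*s,ch=0):
    S=cv2.imread(f'pics/{f}.png').astype(float).mean(2)
    def samp(P,z):
        uv=np.array([proj(n,np.r_[q,z],p) for q in P]);return map_coordinates(S,[uv[:,1],uv[:,0]],order=1)
    out=[]
    for base in(92,182,272):
        o=[]
        for R_ in np.arange(.058,.074,.002):
            aa=np.radians(np.arange(base-9,base+9,.1));v=cv2.GaussianBlur(samp(c+R_*np.c_[np.cos(aa),np.sin(aa)],.2)[None],(21,1),4)[0]
            g=np.gradient(v);i,j=np.argmax(g),np.argmin(g)
            if 4<(aa[j]-aa[i])*R_*1e3<14:o.append(np.degrees(aa[i]+aa[j])/2)
        out.append((len(o),float(np.round(np.median(o),2)) if o else 0))
    print(f,'arms',out)
    Q=[]
    for s in np.arange(.008,.05,.003):
        y=np.arange(-.012,.018,.0003);P=np.c_[np.full(y.size,c[0]-.085-s),c[1]-.0018+y]
        v=cv2.GaussianBlur(samp(P,rz(s))[None],(15,1),3)[0];g=np.gradient(v);sg=np.sign(v.max()-2*np.median(v)+v.min())
        i,j=np.argmax(sg*g),np.argmin(sg*g)
        if 3.5<(y[j]-y[i])*1e3<11:Q.append((s,(P[i,1]+P[j,1])/2))
    Q=np.array(Q);
    if len(Q)>3:
        k=np.polyfit(Q[:,0],Q[:,1],1);print(' rod',len(Q),'dir',180-np.degrees(np.arctan(k[0])),'y at s=0,.06:',np.polyval(k,[0,.06]).round(4),'rms',np.std(Q[:,1]-np.polyval(k,Q[:,0])).round(5))
E
python3 - <<'E'
from rod import *
import pickle
p=r.camera_params('wrist');w=r.capture('wrist')[:,:,::-1];cv2.imwrite('pics/w7.png',w)
print(r.get_state()['tcp_pos'])
cv2.imwrite('pics/top7.png',r.capture('top')[:,:,::-1]);pickle.dump(p,open('p7.pkl','wb'))
meas('top7','top',r.camera_params('top'),np.array([.6085,.0833]))
meas('w7','wrist',p,np.array([.611,.083]))
meas('top3','top',r.camera_params('top'),np.array([.6085,.0833]))
E
```

```text
time_s: 8.55
tcp_pos: [0.6473, 0.082, 0.4782]
eef_rot: [179.7, 0.4, -14.6]
contact_force: [1.3, 0.4, 0.3]
gripper_width: 0.0302
gripper_force: 0.0
time_s: 9.05
tcp_pos: [0.4369, 0.1567, 0.4819]
eef_rot: [-180.0, 0.0, -14.6]
contact_force: [-0.5, 0.6, 0.7]
gripper_width: 0.069
gripper_force: 0.0
[0.46515159 0.25377212 0.48097386]
top7 arms [(8, 90.0), (8, 181.7), (8, 272.85)]
 rod 11 dir 184.5221616986458 y at s=0,.06: [0.0846 0.0799] rms 0.00214
w7 arms [(8, 91.75), (7, 182.3), (1, 267.3)]
 rod 12 dir 172.0382491089919 y at s=0,.06: [0.0796 0.088 ] rms 0.00018
top3 arms [(8, 89.9), (8, 179.55), (8, 271.88)]
 rod 14 dir 171.49386674270443 y at s=0,.06: [0.0827 0.0917] rms 0.00021
```

The rod is well measured: direction about 172.2°, running from y≈0.080 at the root to 0.088 at the end. The rotor is at about 181.4°, close enough to the pointer. On to the tile.

```bash
python3 -m pendant '[[[0.066,0.23,0,0,0,0,1],[0.066,0.23,0,0,0,0,1],[0.066,0.23,0,0,0,0,1],[0.066,0.23,0,0,0,0,1],[0.066,0.23,0,0,0,0,1]]]' >/dev/null
python3 -m pendant '[[[0.066,0.23,0,0,0,0,1],[0.066,0.23,0,0,0,0,1],[0.066,0.23,0,0,0,0,1],[0.066,0.23,0,0,0,0,1],[0.066,0.23,0,0,0,0,1]]]' >/dev/null
python3 -m pendant '[[[0.024,0.0875,0.08,0,0,15.4,1],[0.024,0.0875,0.08,0,0,15.4,1],[0.024,0.0875,0.08,0,0,15.4,1],[0.024,0.0875,0.08,0,0,15.4,1],[0.024,0.0875,0.08,0,0,15.4,1]]]'
python3 - <<'E'
from h import *
import pickle
p=r.camera_params('wrist');w=r.capture('wrist')[:,:,::-1];cv2.imwrite('pics/w8.png',w);pickle.dump(p,open('p8.pkl','wb'))
print(r.get_state()['tcp_pos'],-np.array(p['R']).T@p['t'])
for X in([.478,-.315,.104],[.478,-.315,.014]):print(proj('wrist',np.array(X),p))
E
```

```text
time_s: 11.05
tcp_pos: [0.4777, -0.3158, 0.4022]
eef_rot: [180.0, -0.0, -30.0]
contact_force: [-0.5, 0.1, 0.0]
gripper_width: 0.0874
gripper_force: 0.0
[ 0.47801162 -0.31522414  0.40292831] [ 0.54699427 -0.35514803  0.38202711]
[316.71900126 192.91104164]
[316.78222147 172.47029924]
```

View pics/w8.png

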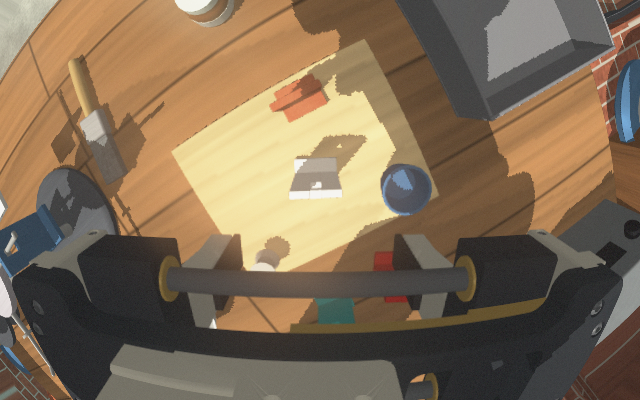

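The wrist view shows the white tile under the gripper: its top edge runs from (290,195) to (341,197) and its foot lies behind at rows 158–190. That matches the prediction of (317,193). The numbers will come from masks.

```bash
python3 - <<'E'
from h import *
import pickle;p=pickle.load(open('p8.pkl','rb'))
a=cv2.imread('pics/w8.png');h=cv2.cvtColor(a,cv2.COLOR_BGR2HSV)
m=((h[:,:,1]<40)&(h[:,:,2]>120)).astype(np.uint8);m[:,:270]=0;m[:,360:]=0;m[:140]=0;m[215:]=0
n,l,s,c=cv2.connectedComponentsWithStats(m);i=1+np.argmax(s[1:,4]);print(s[i])
br=(l==i)
for y in range(154,204,3):
    xs=np.where(br[y])[0];print(y,(xs.min(),xs.max(),len(xs)) if len(xs) else None, a[y,316].tolist(),a[y,300].tolist())
E
```

```text
[289 181  53  19 502]
154 None [102, 144, 171] [165, 226, 243]
157 None [117, 148, 170] [105, 144, 172]
160 None [157, 172, 185] [238, 244, 245]
163 None [154, 170, 181] [242, 245, 246]
166 None [154, 170, 183] [203, 218, 225]
169 None [154, 170, 181] [155, 169, 183]
172 None [142, 158, 172] [150, 166, 181]
175 None [132, 148, 162] [131, 146, 162]
178 None [133, 148, 163] [131, 148, 162]
181 (np.int64(316), np.int64(317), 2) [148, 164, 175] [132, 148, 165]
184 (np.int64(315), np.int64(321), 7) [231, 240, 243] [132, 150, 164]
187 (np.int64(311), np.int64(320), 10) [225, 236, 239] [132, 148, 164]
190 (np.int64(310), np.int64(341), 32) [204, 219, 226] [139, 154, 170]
193 (np.int64(289), np.int64(341), 53) [242, 245, 246] [242, 245, 246]
196 (np.int64(289), np.int64(341), 53) [242, 245, 246] [243, 246, 246]
199 (np.int64(291), np.int64(293), 3) [174, 232, 244] [179, 225, 241]
202 None [172, 232, 245] [171, 230, 244]
```

```bash
python3 - <<'E'
from h import *
import pickle;p=pickle.load(open('p8.pkl','rb'))
a=cv2.imread('pics/w8.png');h=cv2.cvtColor(a,cv2.COLOR_BGR2HSV)
m=(h[:,:,1]<14)&(h[:,:,2]>225)
for x in range(290,342,5):
    ys=np.where(m[186:204,x])[0]+186;print(x,ys.min() if len(ys) else None,ys.max() if len(ys) else None,end=' | ')
cols=[x for x in list(range(291,308))+list(range(326,340))]
T=[];B=[]
for x in cols:
    ys=np.where(m[188:204,x])[0]+188;T.append(ys.min());B.append(ys.max())
k1=np.polyfit(cols,T,1);k2=np.polyfit(cols,B,1)
f=lambda x,y:onz('wrist',(x,y),.104,p)[:2]
mid=lambda x:(np.polyval(k1,x)+np.polyval(k2,x))/2
L=f(289-.5,mid(289));R_=f(341.5,mid(341));d=L-R_
print('\n',L,R_,'width',np.linalg.norm(d),'ctr',(L+R_)/2,'yang',np.degrees(np.arctan2(d[1],d[0])),'thick',np.linalg.norm(f(315,np.polyval(k1,315)-.5)-f(315,np.polyval(k2,315)+.5)))
print(tool(np.r_[(L+R_)/2,.084]))
E
```

```text
290 192 198 | 295 192 197 | 300 192 197 | 305 191 197 | 310 191 197 | 315 186 197 | 320 186 197 | 325 191 196 | 330 190 196 | 335 190 196 | 340 190 196 | 
 [ 0.48954242 -0.29108533] [ 0.46659344 -0.33518839] width 0.04971655791180891 ctr [ 0.47806793 -0.31313686] yang 62.509840614794705 thick 0.006478717612110579
[-0.00153985 -0.00179366  0.31892638]
```

```bash
python3 -m pendant '[[[-0.0012,-0.0018,0.04,0,0,-2.5,1],[-0.0012,-0.0018,0.08,0,0,-2.5,1],[-0.0012,-0.0018,0.12,0,0,-2.5,1],[-0.0012,-0.0018,0.15,0,0,-2.5,1],[-0.0012,-0.0018,0.159,0,0,-2.5,1]]]' 15
python3 -m pendant '[[[0,0,0,0,0,0,1],[0,0,0,0,0,0,0],[0,0,0,0,0,0,-0.1],[0,0,0,0,0,0,-1],[0,0,0,0,0,0,-1]]]'
python3 -m pendant '[[[0,0,0,0,0,0,-1],[0,0,0,0,0,0,-1],[0,0,0,0,0,0,-1],[0,0,0,0,0,0,-1]]]'
```

```text
time_s: 11.6
tcp_pos: [0.4777, -0.3118, 0.2412]
eef_rot: [180.0, 0.1, -27.4]
contact_force: [1.0, 0.6, -0.2]
gripper_width: 0.0876
gripper_force: 0.0
time_s: 12.1
tcp_pos: [0.4783, -0.3132, 0.2437]
eef_rot: [-180.0, -0.1, -27.5]
contact_force: [-0.2, -0.1, 0.7]
gripper_width: 0.061
gripper_force: 0.0
time_s: 12.5
tcp_pos: [0.4782, -0.3133, 0.2429]
eef_rot: [180.0, -0.0, -27.5]
contact_force: [-1.6, 0.5, 5.0]
gripper_width: 0.0499
gripper_force: 15.0
```

The tile is gripped at 49.9 mm. Next I'll lift it and carry it to a standoff in front of the hook, then look.

```bash
python3 -m pendant '[[[0,0,-0.02,0,0,0,-1],[0,0,-0.05,0,0,0,-1],[0,0,-0.085,0,0,0,-1],[0,0,-0.12,0,0,0,-1],[0,0,-0.121,0,0,0,-1]]]'
python3 -m pendant '[[[-0.02,-0.028,0,0,0,0,-1],[-0.045,-0.062,0,0,0,0,-1],[-0.07,-0.097,0,0,0,0,-1],[-0.095,-0.132,0,0,0,0,-1],[-0.12,-0.167,0,0,0,0,-1]]]'
python3 -m pendant '[[[-0.025,-0.034,0,0,0,-6,-1],[-0.05,-0.069,0,0,0,-12,-1],[-0.075,-0.104,0,0,0,-18,-1],[-0.1,-0.139,0,0,0,-24,-1],[-0.119,-0.166,0,0,0,-28.9,-1]]]'
python3 -m pendant '[[[0,0,0,0,0,0,-1],[0,0,0,0,0,0,-1]]]'
```

```text
time_s: 13.0
tcp_pos: [0.4792, -0.3136, 0.3684]
eef_rot: [-180.0, -0.4, -27.5]
contact_force: [0.7, -2.0, -1.3]
gripper_width: 0.0499
gripper_force: 15.0
time_s: 13.5
tcp_pos: [0.4479, -0.1082, 0.3628]
eef_rot: [180.0, 0.1, -27.5]
contact_force: [1.4, 0.3, -0.7]
gripper_width: 0.0501
gripper_force: 15.0
time_s: 14.0
tcp_pos: [0.4189, 0.0945, 0.3631]
eef_rot: [-180.0, 0.0, 1.7]
contact_force: [0.4, 0.1, -0.9]
gripper_width: 0.0501
gripper_force: 15.0
time_s: 14.2
tcp_pos: [0.4194, 0.0932, 0.3629]
eef_rot: [180.0, 0.1, 1.5]
contact_force: [0.6, -0.6, -0.7]
gripper_width: 0.0498
gripper_force: 15.0
```

```bash
python3 - <<'E'
from rod import *
import pickle
p=r.camera_params('wrist');w=r.capture('wrist')[:,:,::-1];cv2.imwrite('pics/w9.png',w);pickle.dump(p,open('p9.pkl','wb'))
meas('w9','wrist',p,np.array([.611,.083]))
for n,X in dict(topL=[.4194,.118,.224],topR=[.4194,.068,.224],end=[.4645,.088,.209],root=[.5245,.080,.2]).items():print(n,proj('wrist',np.array(X),p).round(1))
u=[int(v) for v in proj('wrist',np.array([.4194,.093,.224]),p)]
h=cv2.cvtColor(w,cv2.COLOR_BGR2HSV)
for y in range(u[1]-25,u[1]+16,5):
    if 0<=y<400:print(y,[tuple(w[y,x].tolist()) for x in range(u[0]-80,u[0]+81,20)])
E
```

```text
w9 arms [(0, 0), (6, 181.35), (0, 0)]
 rod 13 dir 172.11686068327026 y at s=0,.06: [0.0808 0.0891] rms 5e-05
topL [263.2 287.5]
topR [371.9 289.7]
end [331.5 185.2]
root [352.4  53.2]
264 [(132, 149, 157), (71, 80, 95), (160, 173, 181), (162, 175, 181), (187, 207, 222), (164, 176, 181), (167, 178, 183), (63, 66, 73), (139, 156, 162)]
269 [(135, 150, 158), (64, 74, 87), (160, 174, 181), (164, 176, 182), (133, 199, 240), (164, 177, 180), (165, 179, 182), (61, 65, 73), (137, 153, 160)]
274 [(85, 89, 95), (87, 92, 99), (89, 97, 104), (93, 99, 108), (92, 97, 105), (91, 96, 101), (88, 94, 96), (87, 91, 93), (87, 89, 89)]
279 [(126, 127, 130), (95, 99, 103), (95, 100, 107), (94, 100, 109), (101, 105, 111), (98, 102, 107), (97, 99, 103), (93, 97, 98), (94, 96, 100)]
284 [(95, 97, 101), (98, 100, 104), (98, 103, 109), (99, 104, 112), (96, 102, 110), (100, 106, 111), (96, 98, 103), (95, 98, 100), (94, 96, 98)]
289 [(94, 94, 97), (98, 100, 103), (95, 99, 103), (98, 104, 110), (103, 108, 112), (100, 106, 110), (97, 99, 102), (94, 98, 99), (93, 96, 97)]
294 [(88, 88, 92), (91, 95, 100), (95, 98, 103), (94, 98, 106), (96, 103, 109), (95, 100, 107), (89, 96, 99), (92, 93, 96), (90, 91, 91)]
299 [(125, 141, 144), (61, 62, 70), (124, 185, 235), (122, 184, 234), (123, 185, 234), (122, 182, 234), (117, 176, 229), (63, 66, 75), (130, 145, 149)]
304 [(103, 113, 116), (62, 67, 72), (118, 180, 231), (121, 182, 232), (117, 180, 231), (121, 182, 233), (113, 167, 222), (62, 65, 72), (104, 113, 117)]
```

```bash
python3 - <<'E'
from h import *
import pickle;p=pickle.load(open('p9.pkl','rb'));w=cv2.imread('pics/w9.png').astype(int)
d=w[:,:,2]-w[:,:,0]
for y in range(222,274,4):
    m=d[y,258:376];print(y,''.join('#' if v>45 else ('+' if v>30 else '.') for v in m))
def onx(uv,X0):
    c,q=ray('wrist',uv,p);return c+q*(X0-c[0])/q[0]
for y in (268,264,260,256,252,248,244):
    xs=[x for x in range(295,338) if d[y,x]>32]
    if xs:print(y,min(xs),max(xs),onx((min(xs)-.5,y),.4234).round(4),onx((max(xs)+.5,y),.4234).round(4))
E
```

```text
222 ########################........................................................................######################
226 ######################+..........................................................................#####################
230 #####################+............................................................................####################
234 ####################+..............................................................................+##################
238 ++++++++++++++#####.................................................................................+####.............
242 ++++++++++++++###+....................................................................................###.............
246 +++++++++++++++#......................................................................................................
250 +++++.++++++++........................................................................................................
254 ....+..+..............................................................................................................
258 ......................................................................................................................
262 ......................................................................................................................
266 .................................................#####################+...............................................
270 ................................................+######################...............................................
268 306 328 [0.4234 0.099  0.2113] [0.4234 0.0878 0.2108]
264 308 327 [0.4234 0.0981 0.2073] [0.4234 0.0882 0.2068]
```

The slot centre reads y=0.0934 at x=0.4194, and the rod line in the same view is y=0.0808+0.139·(0.526−x). I'll insert along that line slowly and watch the forces.

```bash
python3 -m pendant '[[[0.015,0.0015,-0.0015,0,0,0,-1],[0.0305,0.0029,-0.0015,0,0,0,-1],[0.0305,0.0029,-0.0015,0,0,0,-1],[0.0355,0.0037,-0.0015,0,0,0,-1],[0.0405,0.0046,-0.0015,0,0,0,-1]]]'
python3 -m pendant '[[[0.003,0.0005,0,0,0,0,-1],[0.006,0.001,0,0,0,0,-1],[0.009,0.0015,0,0,0,0,-1],[0.012,0.002,0,0,0,0,-1],[0.012,0.002,0,0,0,0,-1]]]'
python3 - <<'E'
from h import *
import pickle
from rod import meas
p=r.camera_params('wrist');w=r.capture('wrist')[:,:,::-1];cv2.imwrite('pics/w10.png',w)
s=r.get_state();print(s['tcp_pos'],s['contact_force'],s['moment'])
w=w.astype(int);d=w[:,:,2]-w[:,:,0]
meas('w10','wrist',p,np.array([.611,.083]))
g=w.sum(2)//3
for y in range(240,274,3):print(y,g[y,285:350:2].tolist())
E
```

```text
time_s: 14.75
tcp_pos: [0.461, 0.0884, 0.3648]
eef_rot: [180.0, 0.0, 1.3]
contact_force: [0.1, -0.2, -1.5]
gripper_width: 0.05
gripper_force: 15.0
time_s: 15.25
tcp_pos: [0.4728, 0.0874, 0.3651]
eef_rot: [-180.0, -0.0, 1.4]
contact_force: [-0.0, 0.5, -0.8]
gripper_width: 0.05
gripper_force: 15.0
[0.47253871 0.08730687 0.36506554] [ 0.09758542  0.32620596 -0.94861962] [-0.01261263 -0.00863635  0.01109198]
w10 arms [(0, 0), (8, 181.32), (8, 270.23)]
 rod 13 dir 172.53427552748562 y at s=0,.06: [0.0805 0.0884] rms 6e-05
240 [133, 131, 131, 131, 132, 134, 133, 131, 133, 132, 132, 132, 132, 132, 132, 125, 108, 116, 120, 119, 113, 110, 133, 133, 135, 131, 134, 134, 132, 132, 132, 134, 130]
243 [132, 133, 131, 133, 135, 132, 132, 131, 133, 132, 131, 130, 133, 132, 132, 115, 112, 117, 117, 116, 112, 118, 133, 134, 131, 133, 130, 133, 133, 131, 133, 133, 133]
246 [130, 131, 131, 130, 133, 132, 132, 131, 131, 132, 130, 131, 131, 132, 131, 111, 112, 117, 120, 117, 106, 121, 135, 132, 134, 134, 132, 133, 133, 132, 136, 134, 133]
249 [131, 131, 130, 129, 131, 132, 131, 131, 133, 131, 130, 130, 13
[... 729 characters left out ...]
30, 130, 132, 128, 131, 133, 132, 132, 131, 131, 134]
264 [127, 131, 130, 132, 131, 129, 129, 129, 131, 131, 128, 134, 153, 136, 108, 113, 120, 117, 109, 130, 153, 138, 131, 131, 129, 132, 131, 132, 134, 130, 132, 133, 132]
267 [130, 129, 131, 128, 128, 131, 129, 132, 130, 130, 127, 130, 137, 122, 110, 116, 120, 118, 107, 124, 139, 130, 128, 132, 131, 131, 131, 131, 131, 129, 132, 131, 131]
270 [128, 131, 130, 132, 128, 130, 131, 128, 132, 131, 128, 130, 133, 114, 108, 118, 121, 116, 109, 126, 136, 130, 127, 132, 134, 131, 132, 130, 131, 133, 132, 131, 130]
273 [72, 72, 76, 73, 73, 71, 74, 74, 74, 74, 72, 73, 73, 72, 74, 71, 72, 72, 74, 71, 69, 70, 67, 73, 71, 65, 70, 69, 68, 70, 71, 70, 72]
```

The rod sits centred in the slot (rod at columns 312–324, slot at 307–327) and there is no contact force. Continuing inwards.

```bash
python3 -m pendant '[[[0.008,0.0013,0,0,0,0,-1],[0.016,0.0025,0,0,0,0,-1],[0.024,0.0038,0,0,0,0,-1],[0.032,0.005,0,0,0,0,-1],[0.036,0.0057,0,0,0,0,-1]]]'
python3 -m pendant '[[[0.002,0.0003,0,0,0,0,-1],[0.004,0.0006,0,0,0,0,-1],[0.006,0.0009,0,0,0,0,-1],[0.006,0.0009,0,0,0,0,-1]]]'
python3 - <<'E'
from h import *
s=r.get_state();print(s['tcp_pos'],s['contact_force'])
w=r.capture('wrist')[:,:,::-1];cv2.imwrite('pics/w11.png',w);g=w.astype(int).sum(2)//3
for y in range(225,274,4):print(y,g[y,295:340:2].tolist())
E
```

```text
time_s: 15.8
tcp_pos: [0.5096, 0.0824, 0.3649]
eef_rot: [180.0, 0.0, 1.4]
contact_force: [-0.7, -0.1, -0.5]
gripper_width: 0.05
gripper_force: 15.0
time_s: 16.2
tcp_pos: [0.5147, 0.0817, 0.3651]
eef_rot: [-180.0, -0.0, 1.4]
contact_force: [-0.2, 0.1, -1.1]
gripper_width: 0.05
gripper_force: 15.0
[0.51469513 0.0817339  0.36512131] [-0.21065305  0.10080128 -1.14378105]
225 [130, 132, 131, 129, 132, 133, 133, 131, 132, 108, 108, 114, 117, 117, 115, 111, 107, 133, 133, 133, 132, 132, 130]
229 [133, 131, 133, 131, 130, 130, 131, 128, 132, 108, 111, 114, 118, 114, 116, 112, 107, 133, 131, 134, 130, 133, 132]
233 [131, 134, 131, 132, 129, 114, 101, 100, 102, 99, 109, 114, 116, 116, 114, 112, 106, 101, 97, 101, 106, 121, 133]
237 [130, 129, 133, 118, 99, 101, 100, 101, 99, 101, 106, 112, 118, 116, 116, 111, 104, 102, 99, 102, 99, 99, 110]
241 [130, 131, 129, 115, 104, 103, 101, 102, 100, 102, 98, 101, 100, 101, 101, 99, 100, 99, 100, 100, 100, 107, 105]
245 [131, 131, 129, 127, 109, 108, 110, 116, 116, 121, 121, 122, 116, 119, 118, 121, 120, 119, 119, 109, 109, 103, 125]
249 [128, 131, 129, 131, 131, 128, 123, 118, 113, 117, 118, 117, 116, 117, 119, 116, 115, 115, 113, 119, 128, 131, 130]
253 [129, 127, 127, 131, 129, 128, 140, 158, 154, 123, 109, 117, 118, 111, 105, 155, 140, 128, 130, 130, 131, 130, 128]
257 [129, 129, 129, 127, 129, 127, 137, 156, 153, 103, 111, 114, 117, 112, 118, 159, 135, 126, 132, 129, 131, 131, 130]
261 [127, 130, 127, 129, 128, 127, 134, 155, 138, 107, 114, 113, 113, 107, 134, 157, 135, 130, 130, 129, 130, 130, 132]
265 [129, 130, 128, 128, 130, 125, 125, 139, 117, 109, 115, 113, 112, 105, 138, 143, 131, 127, 129, 129, 130, 131, 132]
269 [130, 126, 129, 128, 126, 124, 120, 124, 106, 110, 112, 114, 110, 104, 123, 123, 120, 125, 130, 130, 130, 129, 129]
273 [73, 74, 72, 72, 71, 70, 74, 73, 69, 71, 72, 70, 73, 66, 70, 69, 68, 67, 71, 69, 69, 68, 67]
```

```bash
python3 -m pendant '[[[0.001,0.0001,0,0,0,0,-1],[0.002,0.0003,0,0,0,0,-1],[0.003,0.0004,0,0,0,0,-1],[0.003,0.0004,0,0,0,0,-1]]]'
python3 -m pendant '[[[0.0007,0.0001,0,0,0,0,-1],[0.0014,0.0002,0,0,0,0,-1],[0.0014,0.0002,0,0,0,0,-1]]]'
```

```text
time_s: 16.65
tcp_pos: [0.5177, 0.0814, 0.3651]
eef_rot: [180.0, -0.0, 1.4]
contact_force: [-0.4, 0.3, -1.6]
gripper_width: 0.0498
gripper_force: 15.0
time_s: 16.95
tcp_pos: [0.5191, 0.0812, 0.3651]
eef_rot: [180.0, 0.0, 1.4]
contact_force: [0.7, 0.2, -0.8]
gripper_width: 0.0497
gripper_force: 15.0
```

```bash
python3 -m pendant '[[[0.0005,0.0001,0,0,0,0,-1],[0.001,0.0001,0,0,0,0,-1],[0.001,0.0001,0,0,0,0,-1]]]'
python3 -m pendant '[[[0.0005,0.0001,0,0,0,0,-1],[0.001,0.0001,0,0,0,0,-1],[0.001,0.0001,0,0,0,0,-1]]]'
```

```text
time_s: 17.25
tcp_pos: [0.5201, 0.0811, 0.3651]
eef_rot: [-180.0, -0.0, 1.4]
contact_force: [-0.2, 0.9, -1.2]
gripper_width: 0.0496
gripper_force: 15.0
time_s: 17.55
tcp_pos: [0.5211, 0.0811, 0.3651]
eef_rot: [180.0, 0.0, 1.4]
contact_force: [-0.3, 0.7, -0.9]
gripper_width: 0.0498
gripper_force: 15.0
```

```bash
for i in 1; do python3 -m pendant '[[[0.0005,0.0001,0,0,0,0,-1],[0.0008,0.0001,0,0,0,0,-1],[0.0008,0.0001,0,0,0,0,-1]]]'; done
python3 -m pendant '[[[0.0004,0,0,0,0,0,-1],[0.0008,0.0001,0,0,0,0,-1],[0.0008,0.0001,0,0,0,0,-1]]]'
```

```text
time_s: 17.85
tcp_pos: [0.5219, 0.081, 0.3651]
eef_rot: [180.0, 0.0, 1.4]
contact_force: [0.8, 0.3, -1.0]
gripper_width: 0.0502
gripper_force: 15.0
time_s: 18.15
tcp_pos: [0.5222, 0.0809, 0.3649]
eef_rot: [180.0, 0.1, 1.4]
contact_force: [-4.5, 0.6, 0.5]
gripper_width: 0.0497
gripper_force: 15.0
```

Contact with the collar at x=0.522, with 4.5 N. I'll back off 0.6 mm and lower until the slot rests on the rod.

```bash
python3 -m pendant '[[[-0.0008,0,0,0,0,0,-1],[-0.0008,0,0.004,0,0,0,-1],[-0.0008,0,0.008,0,0,0,-1],[-0.0008,0,0.011,0,0,0,-1],[-0.0008,0,0.011,0,0,0,-1]]]'
python3 -m pendant '[[[0,0,0.0007,0,0,0,-1],[0,0,0.0014,0,0,0,-1],[0,0,0.0014,0,0,0,-1]]]'
```

```text
time_s: 18.65
tcp_pos: [0.5219, 0.0809, 0.3535]
eef_rot: [180.0, 0.0, 1.4]
contact_force: [-0.6, -0.7, -0.3]
gripper_width: 0.0498
gripper_force: 15.0
time_s: 18.95
tcp_pos: [0.5219, 0.0809, 0.3527]
eef_rot: [-180.0, -0.0, 1.4]
contact_force: [-0.4, 0.9, -0.4]
gripper_width: 0.0501
gripper_force: 15.0
```

```bash
python3 -m pendant '[[[0,0,0.0005,0,0,0,-1],[0,0,0.001,0,0,0,-1],[0,0,0.001,0,0,0,-1]]]'
python3 -m pendant '[[[0,0,0.0004,0,0,0,-1],[0,0,0.0008,0,0,0,-1],[0,0,0.0008,0,0,0,-1]]]'
```

```text
time_s: 19.25
tcp_pos: [0.5219, 0.0809, 0.3517]
eef_rot: [-180.0, -0.0, 1.4]
contact_force: [0.5, 0.5, -1.7]
gripper_width: 0.0499
gripper_force: 15.0
time_s: 19.55
tcp_pos: [0.5219, 0.0809, 0.3512]
eef_rot: [-180.0, -0.0, 1.4]
contact_force: [-0.3, -0.4, 1.9]
gripper_width: 0.0498
gripper_force: 15.0
```

It rests on the rod at slot z=0.192. Now a gentle push home, then release.

```bash
python3 -m pendant '[[[0.0005,0,0,0,0,0,-1],[0.0009,0,0,0,0,0,-1],[0.0009,0,0,0,0,0,-1]]]'
python3 -m pendant '[[[0.0003,0,0,0,0,0,-1],[0.0003,0,0,0,0,0,-1],[0.0003,0,0,0,0,0,-1]]]'
```

```text
time_s: 19.85
tcp_pos: [0.5222, 0.0809, 0.351]
eef_rot: [180.0, 0.1, 1.4]
contact_force: [-5.6, 2.3, 4.4]
gripper_width: 0.0498
gripper_force: 15.0
time_s: 20.15
tcp_pos: [0.5223, 0.0809, 0.351]
eef_rot: [180.0, 0.1, 1.4]
contact_force: [-6.8, 2.1, 7.4]
gripper_width: 0.0496
gripper_force: 15.0
```

```bash
python3 -m pendant '[[[0,0,0,0,0,0,0.5],[0,0,0,0,0,0,0.5],[0,0,0,0,0,0,0.5],[0,0,0,0,0,0,0.5],[0,0,0,0,0,0,0.5]]]'
python3 - <<'E'
from h import *
s=r.get_state();print(s['tcp_pos'],s['contact_force'])
p=r.camera_params('wrist');w=r.capture('wrist')[:,:,::-1];cv2.imwrite('pics/w12.png',w);g=w.astype(int).sum(2)//3
for y in range(225,272,5):print(y,g[y,285:350:2].tolist())
E
python3 -m pendant '[[[0,0,-0.02,0,0,0,0.5],[0,0,-0.05,0,0,0,0.5],[0,0,-0.08,0,0,0,0.5],[-0.03,0,-0.11,0,0,0,0.5],[-0.06,0,-0.13,0,0,0,0.5]]]'
```

```text
time_s: 20.65
tcp_pos: [0.5231, 0.0809, 0.3508]
eef_rot: [180.0, 0.0, 1.4]
contact_force: [-0.7, -0.2, 0.1]
gripper_width: 0.0653
gripper_force: 0.0
[0.52311437 0.08089867 0.35080277] [-0.72862293 -0.23611018  0.12065322]
225 [134, 133, 131, 132, 134, 133, 132, 132, 130, 131, 132, 134, 123, 107, 114, 115, 119, 118, 117, 116, 111, 114, 132, 134, 133, 132, 132, 132, 133, 132, 134, 131, 133]
230 [131, 133, 128, 133, 131, 129, 131, 134, 132, 132, 132, 131, 119, 108, 115, 118, 118, 118, 115, 113, 109, 122, 132, 131, 129, 132, 132, 132, 130, 131, 131, 130, 130]
235 [130, 132, 129, 130, 131, 131, 131, 128, 131, 131, 130, 129, 118, 105, 112, 114, 118, 115, 116, 116, 110, 123, 132, 131, 131, 128, 129, 133, 131, 129, 129, 131, 131]
240 [130, 130, 129, 131, 131, 130, 128, 128, 130, 128, 130, 129, 131, 105, 110, 111, 117, 118, 115, 113, 104, 124, 128, 129, 132, 129, 131, 131, 131, 128, 128, 134, 129]
245 [131, 132, 129, 129, 129, 129, 131, 128, 130, 127, 129, 125, 130, 106, 108, 114, 117, 114, 116, 111, 104, 121, 132, 130, 129, 131, 130, 129, 129, 131, 129, 126, 131]
250 [126, 129, 127, 130, 131
[... 241 characters left out ...]
 108, 106, 120, 127, 127, 133, 129, 130, 130, 131, 128, 129, 129, 131]
260 [127, 126, 125, 126, 127, 125, 127, 129, 116, 102, 100, 98, 99, 103, 104, 111, 115, 116, 111, 111, 105, 98, 97, 100, 100, 105, 128, 127, 129, 126, 128, 128, 129]
265 [128, 124, 127, 126, 128, 128, 126, 103, 98, 96, 99, 100, 100, 101, 107, 111, 115, 114, 114, 111, 102, 98, 99, 98, 96, 99, 99, 119, 127, 127, 127, 127, 129]
270 [124, 128, 126, 129, 127, 124, 125, 100, 102, 98, 99, 98, 101, 98, 98, 98, 98, 99, 97, 97, 99, 99, 99, 97, 99, 100, 102, 117, 127, 127, 126, 128, 127]
time_s: 21.2
tcp_pos: [0.463, 0.0794, 0.4825]
eef_rot: [-180.0, -0.1, 1.4]
contact_force: [-1.5, 0.8, 0.0]
gripper_width: 0.0659
gripper_force: 0.0
```

```bash
python3 -m pendant '[[[-0.04,0,0,0,0,0,1],[-0.05,0,0,0,0,0,1],[-0.05,0,0,0,0,0,1],[-0.05,0,0,0,0,0,1],[-0.05,0,0,0,0,0,1]]]' >/dev/null
python3 - <<'E'
from rod import *
p=r.camera_params('wrist');w=r.capture('wrist')[:,:,::-1];cv2.imwrite('pics/w13.png',w)
t=r.capture('top')[:,:,::-1];cv2.imwrite('pics/top13.png',t)
meas('w13','wrist',p,np.array([.611,.083]));meas('top13','top',r.camera_params('top'),np.array([.6085,.0833]))
g=w.astype(int).sum(2)//3
def at(X):
    u=proj('wrist',np.array(X),p);return int(g[int(round(u[1])),int(round(u[0]))])
xs=np.arange(.500,.550,.002)
print(xs[0],'step 2mm')
for y in(.060,.065,.070,.081,.092,.097,.102):print(y,[at([x,y,.212]) for x in xs])
print('across x=.521',[(round(y,3),at([.521,y,.212])) for y in np.arange(.048,.115,.003)])
print(proj('wrist',np.array([.521,.081,.212]),p))
E
```

```text
w13 arms [(0, 0), (8, 181.17), (0, 0)]
 rod 8 dir 172.8518057480288 y at s=0,.06: [0.0815 0.089 ] rms 0.00013
top13 arms [(1, 90.1), (0, 0), (8, 272.5)]
0.5 step 2mm
0.06 [144, 143, 149, 149, 117, 114, 103, 105, 157, 154, 245, 245, 245, 221, 94, 97, 93, 127, 124, 124, 125, 122, 123, 125, 124, 122]
0.065 [245, 245, 245, 245, 246, 245, 157, 139, 159, 154, 245, 246, 246, 236, 176, 125, 128, 128, 127, 128, 127, 129, 125, 123, 128, 128]
0.07 [245, 245, 246, 246, 246, 245, 166, 141, 162, 226, 245, 246, 246, 164, 186, 131, 130, 129, 131, 127, 132, 129, 128, 130, 128, 130]
0.081 [229, 225, 188, 156, 152, 165, 181, 189, 194, 230, 246, 246, 246, 209, 225, 228, 229, 220, 220, 219, 220, 219, 218, 218, 218, 218]
0.092 [245, 245, 245, 246, 245, 245, 163, 161, 161, 227, 245, 246, 245, 241, 205, 134, 135, 135, 140, 140, 139, 138, 135, 136, 136, 138]
0.097 [245, 245, 245, 245, 245, 221, 163, 162, 162, 232, 245, 245, 245, 241, 197, 136, 136, 137, 141, 139, 141, 142, 136, 137, 137, 139]
0.102 [153, 154, 155, 154, 131, 139, 138, 159, 162, 236, 246, 246, 245, 135, 140, 136, 142, 139, 140, 141, 144, 139, 139, 140, 137, 141]
across x=.521 [(np.float64(0.048), 87), (np.float64(0.051), 90), (np.float64(0.054), 92), (np.float64(0.057), 236), (np.float64(0.06), 245), (np.float64(0.063), 245), (np.float64(0.066), 246), (np.float64(0.069), 246), (np.float64(0.072), 246), (np.float64(0.075), 246), (np.float64(0.078), 246), (np.float64(0.081), 246), (np.float64(0.084), 246), (np.float64(0.087), 238), (np.float64(0.09), 246), (np.float64(0.093), 246), (np.float64(0.096), 246), (np.float64(0.099), 246), (np.float64(0.102), 246), (np.float64(0.105), 246), (np.float64(0.108), 141), (np.float64(0.111), 143), (np.float64(0.114), 143)]
[317.1551955   72.21134495]
```

The plate's top edge spans x 0.518–0.526 along its whole width, flush against the collar. It is square and hanging free, and the rotor reads 181.2° against the pointer's 181.2°. Handing in.

```bash
python3 -c "
from plant import r
print(r.get_state()['contact_force']);print(r.close_job())"
```

```text
[-0.83770735 -0.24119118 -0.29471408]
the job is handed in; nothing more can be done
None
```

The carousel is turned so the empty hook stands over the pointer, within measuring error, and the test tile hangs free against the hook's collar; the job is handed in, after about 22 s of robot time and 7–8 N at most while hanging the tile.

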